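Hold the chess clock's battery cover over its screw holes

ROBOT

A 6-joint arm with a two-finger parallel gripper is mounted at the origin on the work surface. World frame = base frame: x ahead of the robot, y to its left, z up, the work surface at z = 0. Lengths are in m, angles in rad, forces in N, time in s.
With the tool pointing down it reaches from about 0.325 to 0.775 m from the base axis. Payload 5.5 kg.
Tool frame: the origin (TCP) lies midway between the tips of the shut fingers; the grasp point (between the pads) lies bot.pinch_z behind it (bot.pinch_z is the distance from the TCP to the grasp point, in m); z points along the fingers, y is the line along which they close (so a half turn about z gives the same grasp; the last joint's range is limited). The gripper opens to 88 mm and grips with 3 to 60 N. Pads are 20 mm wide; open, the fingers measure 115 mm over their backs; the gripper's body (75 mm by 178 mm) begins 61 mm behind the grasp point.
Start: joints at [-1.174, 0.091, 1.231, -0, 1.82, -0.057], TCP at [0.263, -0.539, 0.223] pointing down, gripper open.
Joint ranges: [-2.87, 2.87], [-0.86, 2.18], [0.17, 2.46], [-1.51, 4.65], [0.06, 2.69], [-2.65, 2.65]. Speed limits (rad/s): [2.57, 2.57, 3.01, 3.14, 3.14, 3.14].

INTERFACE

Orientations are given as a unit quaternion [x, y, z, w].
In Python, from rig import bot gives the robot as it stands.
- The arm moves only by the tool step_arm, never from a script. Its argument "rows" is a list of rows, each an object of numbers: "dx", "dy", "dz": the shift along the tool's x, y, z in m; "wx", "wy", "wz": the turn, a rotation vector about the tool's x, y, z in degrees. A call has 1 to 12 rows; each row shifts and turns the commanded pose from where the row before left it, along the tool's axes as they then stand; what a row does not reach is not made up. A row lasts 1/12 s, in which the tool goes at most 41.7 mm and 7.16 degrees, less where a joint would pass 70% of its speed; a pose out of reach is approached as far as the arm can. A call is refused whole if a number of a shift passes 0.0417 or a number of a turn 7.16, either way. A call with a gripper value outside its range is refused whole. "jaw" is the gripper's target within -1 to 1 (shut at 1, half-way at 0, fully open at -1), set as the call begins (left out, the last holds). The fingers move at their own pace and stop on an object; "force" is the grip in N (left out, the last holds). Time passes only in rows, so rows that do not move let the fingers close. It gives the time, the measured TCP pose, the force, the opening and the grip force at its end, in the units of the state.
- bot.get_obs(): the state, without advancing time (a new reading comes with each control period).
- bot.snapshot(name): name is "scene" or "top"; returns a dict with "img" (420x560x3 uint8, red, green, blue), "depth" (420x560 float32, m along the optical axis (not along the pixel's ray), 0 where there is no reading), "fx", "fy", "cx", "cy" (pixels), "k1" (the pictures are not rectified: a ray, as slopes to the right and down, at radius r is drawn at 1 + k1 r^2 times it, then the intrinsics apply), "view" (4x4, takes a point from world to camera coordinates). Camera axes: x right, y up, looking along -z (the intrinsics and any distortion apply to the point x, -y, -z); pixel columns grow to the right and rows downward; lengths in m; the calibration is good to about 2 mm. A picture is of the moment at which its call begins.
- bot.sign_off(): hands the job in; it is judged then, once.
The state is a dict: "clock": time; "joint_positions": joint angles; "joint_velocities": joint speeds; "joint_torque": joint torques, N m; "ee_pos": TCP position; "orientation": TCP orientation; "force": force on the tool from outside, world axes, zero at the start; "ft_torque": the same for the moment, N m; "finger_gap": opening from 0.0 (shut) to 1.0 (fully open); "finger_force": force on a finger pad.
Only numpy, scipy, OpenCV 4.12 (cv2) and the standard library are available. Lean on these libraries where they do the work, as an engineer would, in place of code of your own. Each camera call takes 0.05 s, during which the arm holds its last target. There are 200 camera calls.

TASK

The chess clock lies on its face with its battery bay open: pick its yellow cover out of the chess tray and hold it, outside up and level, hovering about 15 mm above the clock's back with its four holes lined up over the four brass threaded holes (either way round), so that I can start the long screws through it. Do not touch the clock with the cover or the gripper, and do not let go: finish still holding it steady there in the gripper. Leave the chessmen and the old battery in the tray, and do not shift the clock or disturb the vase or the chessmen standing on the board.

Things in the scene. Friction and masses are not known exactly. Their poses are not given: they have to be found in the camera images.
- cover: Yellow plastic battery cover, 25-50 g, flat in the tray, outside (5 low ribs) up. Plate 54 (x) by 92 (y) by 5 mm; under it a centred locating lip, 26 by 56 mm, 4 mm deep, on which it rests, so the plate's edges lie 4 to 9 mm above the tray floor. Origin: centre of the lip's lower edge; z out of the outside face, y along the length. Room for fingers beside both long edges at mid-length.
- cover_seat (a point): Centre of the plate's underside, 4 mm above the cover's origin; axes as the cover's. No reading while held.
- cover_hole0 (a point): Centre of a screw hole of the cover (7 mm wide, straight through), at the plate's underside; in the cover's axes at x 18 mm, y 37 mm from the middle.
- cover_hole1 (a point): Centre of a screw hole of the cover (7 mm wide, straight through), at the plate's underside; in the cover's axes at x -18 mm, y 37 mm from the middle.
- cover_hole2 (a point): Centre of a screw hole of the cover (7 mm wide, straight through), at the plate's underside; in the cover's axes at x -18 mm, y -37 mm from the middle.
- cover_hole3 (a point): Centre of a screw hole of the cover (7 mm wide, straight through), at the plate's underside; in the cover's axes at x 18 mm, y -37 mm from the middle.
- clock: Black chess clock, loose, 0.42 kg, lying on its face, back up: flat box 106 (x) by 176 (y) mm, 50 mm high, yellow rocker bar along the +x side (sticks out 12 mm). Origin: centre of its underside; z up, y along its length. In the middle of the back the open battery bay, 33 (x) by 63 (y) mm, 18 mm deep, with two cells in it.
- clock_bay (a point): Middle of the bay opening, level with the clock's flat back, 50 mm above the clock's origin; axes as the clock's. The cover belongs here, length along the clock's length, either way round.
- clock_thread0 (a point): Mouth of a brass threaded hole (brass ring 8.4 mm, bore 5 mm) in the clock's back beside the bay; in the clock's axes at x 18 mm, y 37 mm from the middle of the bay.
- clock_thread1 (a point): Mouth of a brass threaded hole (brass ring 8.4 mm, bore 5 mm) in the clock's back beside the bay; in the clock's axes at x -18 mm, y 37 mm from the middle of the bay.
- clock_thread2 (a point): Mouth of a brass threaded hole (brass ring 8.4 mm, bore 5 mm) in the clock's back beside the bay; in the clock's axes at x -18 mm, y -37 mm from the middle of the bay.
- clock_thread3 (a point): Mouth of a brass threaded hole (brass ring 8.4 mm, bore 5 mm) in the clock's back beside the bay; in the clock's axes at x 18 mm, y -37 mm from the middle of the bay.
- tray: Shallow wooden storage tray of the chess set with a green floor, 200 mm (x) by 270 mm (y), 32 mm high, walls 6 mm, floor 6 mm thick; does not move. Origin: centre of its underside on the board.
- red_pawn: Red plastic pawn standing in the tray, 48 mm high, base 28 mm; origin under its base.
- white_pawn: White plastic pawn standing in the tray, 48 mm high, base 28 mm; origin under its base.
- white_rook: White plastic rook lying on its side in the tray, 54 mm long, 33 mm thick; head towards its x. Origin on the tray floor under its middle.
- red_bishop: Red plastic bishop lying on its side in the tray, 76 mm long, 32 mm thick; head towards its x. Origin on the tray floor under its middle.
- old_cell: Old AA battery lying in the tray, 50 mm long (along its x), 14.5 mm thick. Origin on the tray floor under its middle.
- lying_pawn: White plastic pawn lying on its side in the tray, 48 mm long, 28 mm thick; head towards its x. Origin on the tray floor under its middle.
- back_pawn: Red plastic pawn standing in the tray, 48 mm high, base 28 mm; origin under its base.
- vase: Empty blue ceramic vase, 145 mm high, 88 mm across the belly, standing beyond the work; origin under its foot. Leave alone. (Also about, well out of the way: a fixed aluminium desk organiser, 0.2 m high, to the robot's right, and a screw clamp on the board's left edge.)
- white_king: White plastic king standing on the board between the robot and the work, 98 mm high, base 38 mm; origin under its base. Leave alone.
- red_queen: Red plastic queen standing on the board between the robot and the work, 87 mm high, base 37 mm; origin under its base. Leave alone.
Not all that is in view belongs to the job. There is more than one size of the cover; the one meant has the size given above.

How it is judged:
On the way:
1. the cover is lifted clear of the tray in the gripper (z of cover_seat in the frame of tray above 0.06 m and contact force between the fingers and cover above 1 N), for 0.2 s.
At the end, for the whole second after the job is handed in: Fingers hold the cover outside up, level within 0.1 rad, still; each hole centre within 3.5 mm (from above) of a threaded hole, either way round; plate underside 8 to 24 mm above the clock's back; cover and fingers off the clock; chessmen and battery still in the tray (((horizontal distance between cover_hole0 and clock_thread0 below 0.0035 m and horizontal distance between cover_hole1 and clock_thread1 below 0.0035 m and horizontal distance between cover_hole2 and clock_thread2 below 0.0035 m and horizontal distance between cover_hole3 and clock_thread3 below 0.0035 m) or (horizontal distance between cover_hole0 and clock_thread2 below 0.0035 m and horizontal distance between cover_hole1 and clock_thread3 below 0.0035 m and horizontal distance between cover_hole2 and clock_thread0 below 0.0035 m and horizontal distance between cover_hole3 and clock_thread1 below 0.0035 m)) and z of cover_seat in the frame of clock_bay between 0.008 and 0.024 m and angle between cover's own z axis and vertical below 0.1 rad and linear speed of cover below 0.02 m/s and contact force between the fingers and cover above 1 N and contact force between each of cover, the fingers and clock below 0.1 N and angle between clock's own z axis and vertical below 0.05 rad and x of red_pawn in the frame of tray between -0.1 and 0.1 m and y of red_pawn in the frame of tray between -0.135 and 0.135 m and z of each of red_pawn, white_pawn, white_rook, red_bishop, old_cell, lying_pawn, back_pawn in the frame of tray below 0.035 m and x of white_pawn in the frame of tray between -0.1 and 0.1 m and y of white_pawn in the frame of tray between -0.135 and 0.135 m and x of white_rook in the frame of tray between -0.1 and 0.1 m and y of white_rook in the frame of tray between -0.135 and 0.135 m and x of red_bishop in the frame of tray between -0.1 and 0.1 m and y of red_bishop in the frame of tray between -0.135 and 0.135 m and x of old_cell in the frame of tray between -0.1 and 0.1 m and y of old_cell in the frame of tray between -0.135 and 0.135 m and x of lying_pawn in the frame of tray between -0.1 and 0.1 m and y of lying_pawn in the frame of tray between -0.135 and 0.135 m and x of back_pawn in the frame of tray between -0.1 and 0.1 m and y of back_pawn in the frame of tray between -0.135 and 0.135 m); the arm keeps its last pose, push and grip.
It fails at once if the cover or the robot touches the clock (contact force between any of cover, the fingers, the arm and clock above 1 N).
It fails at once if the clock is shifted by more than 10 mm (distance of clock from where it was at the start of the episode above 0.01 m).
It fails at once if the vase is shifted by more than 20 mm or tipped (distance of vase from where it was at the start of the episode above 0.02 m or angle between vase's own z axis and vertical above 0.4 rad).
It fails at once if the standing white king is shifted by more than 20 mm or tipped (distance of white_king from where it was at the start of the episode above 0.02 m or angle between white_king's own z axis and vertical above 0.4 rad).
It fails at once if the standing red queen is shifted by more than 20 mm or tipped (distance of red_queen from where it was at the start of the episode above 0.02 m or angle between red_queen's own z axis and vertical above 0.4 rad).
It also fails if it takes over 35 s, if anything falls off the work surface, if the arm or the gripper's body presses on something with over 40 N, if the wrist force passes 120 N, or if a joint passes its speed limit or range.

## Working session

There is one attempt and no reset: what is moved stays moved. The work goes in short steps, Python scripts to look and compute and a tool call to move; the robot and the scene stay as the last step left them, time stands still between calls to the robot, and variables do not carry over. Pictures are saved under pics/ and viewed, at most 10 in all, crops included, and the job is handed in when it is done.

Besides the shell and the picture viewer there is one more tool, called as name(argument=value, ...), one argument or row to a line, values as JSON. step_arm: Moves the arm, as the interface text tells. Its arguments: {"type":"object","properties":{"rows":{"type":"array"},"jaw":{"type":"number"},"force":{"type":"number"}},"required":["rows"]}

```bash
mkdir -p pics
cat > h.py <<'E'
import numpy as np, cv2, pickle
from rig import bot
def snap(n):
    s=bot.snapshot(n); pickle.dump(s,open(f'pics/{n}.pkl','wb')); return s
def load(n): return pickle.load(open(f'pics/{n}.pkl','rb'))
def ray(s,u,v):
    K=np.array([[s['fx'],0,s['cx']],[0,s['fy'],s['cy']],[0,0,1.]])
    p=cv2.undistortPoints(np.array([[[u,v]]],float),K,np.array([s['k1'],0,0,0,0.]))[0,0]
    return np.array([p[0],-p[1],-1.])
def atz(s,u,v,z):
    T=np.linalg.inv(s['view']); d=T[:3,:3]@ray(s,u,v); o=T[:3,3]
    return o+d*(z-o[2])/d[2]
def dep(s,u,v):
    T=np.linalg.inv(s['view']); d=s['depth'][int(round(v)),int(round(u))]
    return T[:3,:3]@(ray(s,u,v)*d)+T[:3,3]
def proj(s,P):
    c=s['view']@np.append(P,1); x,y=c[0]/-c[2],-c[1]/-c[2]; f=1+s['k1']*(x*x+y*y)
    return np.array([s['cx']+s['fx']*x*f, s['cy']+s['fy']*y*f])
def save(img,name): cv2.imwrite(f'pics/{name}.png',img[:,:,::-1])
E
python3 - <<'E'
from h import *
for n in('top','scene'):
    s=snap(n); save(s['img'],n+'0'); T=np.linalg.inv(s['view']); print(n,T.round(3).tolist(),s['fx'],s['cx'],s['cy'],s['k1'])
print(bot.get_obs(),bot.pinch_z)
E
```

```text
top [[0.017, 0.998, -0.054, 0.496], [-1.0, 0.017, -0.007, -0.085], [-0.006, 0.054, 0.999, 1.222], [0.0, 0.0, 0.0, 1.0]] 512.5479787624505 282.5330026185788 207.90902613702568 0.06643872761109457
scene [[-0.768, -0.505, 0.393, 0.949], [0.64, -0.596, 0.485, 0.426], [-0.01, 0.625, 0.781, 0.85], [0.0, 0.0, 0.0, 1.0]] 459.73587229703537 283.43668765659794 203.01203209475824 -0.09007033641692405
{'clock': 0.1, 'joint_positions': array([-1.17369497e+00,  9.17508115e-02,  1.23172743e+00,  1.28019800e-05,
        1.81982892e+00, -5.67084312e-02]), 'joint_velocities': array([ 0.00126791, -0.00220025, -0.00213238, -0.0004958 ,  0.00061094,
        0.00117602]), 'joint_torque': array([ 3.05666901e-03, -4.47858775e+01, -4.07570672e+01,  7.01717986e-02,
        2.84677494e-02, -1.14870463e-04]), 'ee_pos': array([ 0.26292968, -0.53902363,  0.22166106]), 'orientation': array([ 9.74366632e-01,  2.24964287e-01, -1.39083349e-04, -8.45920914e-04]), 'force': array([-0.67694104,  0.36954026, -0.01747563]), 'ft_torque': array([-0.03261995,  0.03462832,  0.0149883 ]), 'finger_force': 0.0, 'finger_gap': 1.000195411719387} 0.0187
```

View pics/top0.png

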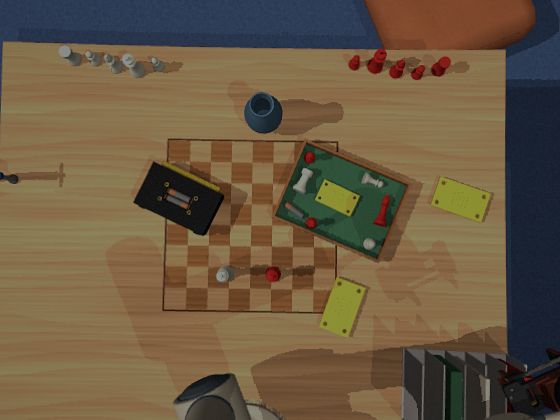

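View pics/scene0.png

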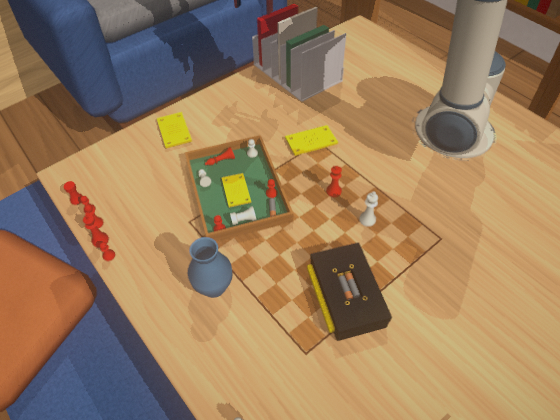

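The top view shows three yellow plates: (338,197) in the tray, (461,199) to the right of it and (344,306) below it. The two loose ones look larger, and only the one in the tray fits "in the tray" and its size. The clock is at (180,198), with the king at (223,275) and the queen at (273,274). I'll confirm the choice in an enlarged crop.

Run:
```python
from h import *
s=load('top'); i=s['img']
a=cv2.resize(i[165:230,300:380],None,fx=7,fy=7,interpolation=cv2.INTER_CUBIC)[:, :400+160]
b=cv2.resize(i[155:240,130:230],None,fx=7,fy=7,interpolation=cv2.INTER_CUBIC)
save(a,'cover');save(b,'clock')
for p in[(338,197),(461,199),(344,306),(320,215),(150,190),(210,215),(223,275),(273,274)]: print(p,dep(s,*p).round(4))
```

```text
(338, 197) [ 0.5892 -0.2079  0.0107]
(461, 199) [ 0.5892 -0.4952  0.0111]
(344, 306) [ 0.3345 -0.2244  0.0114]
(320, 215) [ 0.546  -0.1662  0.0068]
(150, 190) [0.5951 0.2273 0.0472]
(210, 215) [0.5398 0.0877 0.0541]
(223, 275) [0.4067 0.0513 0.0829]
(273, 274) [ 0.4106 -0.059   0.0804]
```

View pics/cover.png

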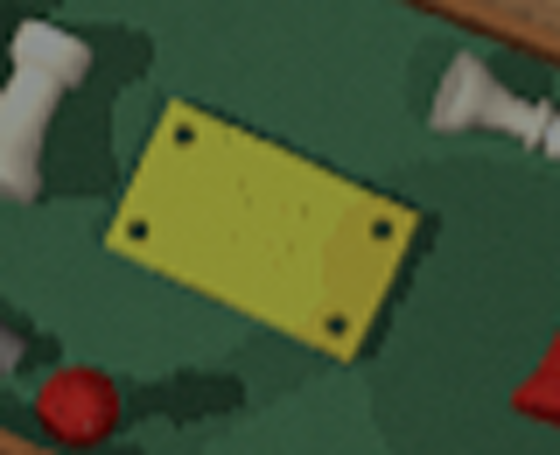

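View pics/clock.png

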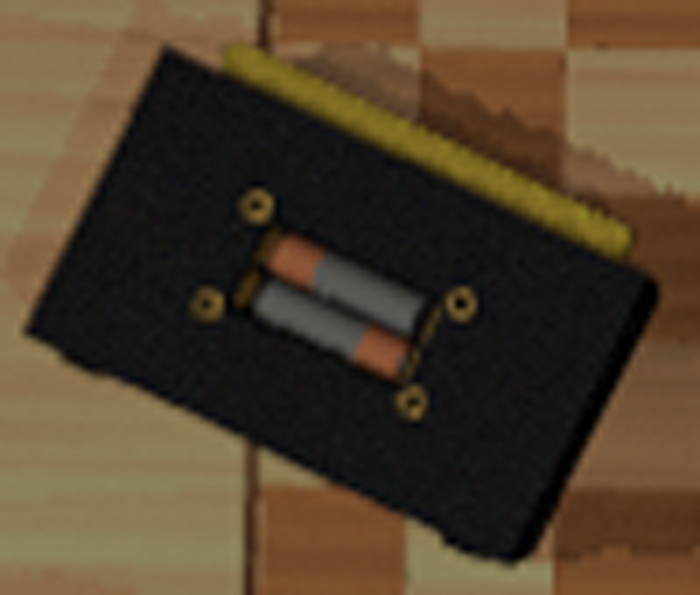

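The crop shows ribs and four holes at (185,134), (137,230), (382,229) and (336,325). The clock's rings are at (257,206), (207,304), (460,303) and (411,402). Next I fit both and check the sizes.

```bash
cat >> h.py <<'E'
def fit(P):
    # P order: far-left, near-left, far-right, near-right -> centre, yaw of length (y) axis, sizes
    P=np.array(P)[:,:2]; c=P.mean(0); L=(P[0]+P[1]-P[2]-P[3])/2; W=(P[0]+P[2]-P[1]-P[3])/2
    return c.round(4),np.degrees(np.arctan2(L[1],L[0])).round(2),np.degrees(np.arctan2(W[1],W[0])).round(2),np.linalg.norm(L).round(4),np.linalg.norm(W).round(4)
E
python3 - <<'E'
from h import *
from scipy.spatial.transform import Rotation as R
s=load('top'); f=lambda p,o:((p[0]+.5)/7-.5+o[0],(p[1]+.5)/7-.5+o[1])
cv=[f(p,(300,165)) for p in[(185,134),(137,230),(382,229),(336,325)]]
ck=[f(p,(130,155)) for p in[(257,206),(207,304),(460,303),(411,402)]]
print('cover',fit([atz(s,*p,.015) for p in cv])); print('clock',fit([atz(s,*p,.05) for p in ck]))
c=[f(p,(300,165)) for p in[(175,98),(107,242),(420,212),(350,362)]]
print('plate',fit([atz(s,*p,.015) for p in c]))
# scale check of others via depth
print(R.from_quat(bot.get_obs()['orientation']).as_matrix().round(3))
# red pawn near, and pawns
for p in[(312,222),(303,180),(310,157),(373,180)]: print(p,dep(s,*p).round(3))
sc=load('scene')
for n,z in(('c',.015),):
    for p in[(224,178),(243,176),(228,203),(248,200)]: print(atz(sc,*p,.015).round(3))
E
```

```text
cover (array([ 0.588 , -0.2044]), np.float64(65.18), np.float64(-25.24), np.float64(0.0738), np.float64(0.0361))
clock (array([0.5777, 0.164 ]), np.float64(65.37), np.float64(-25.04), np.float64(0.0739), np.float64(0.0359))
plate (array([ 0.5884, -0.2054]), np.float64(65.19), np.float64(-24.31), np.float64(0.0909), np.float64(0.0549))
[[ 0.899  0.438 -0.001]
 [ 0.438 -0.899  0.002]
 [ 0.    -0.002 -1.   ]]
(312, 222) [ 0.528 -0.145  0.057]
(303, 180) [ 0.626 -0.124  0.034]
(310, 157) [ 0.677 -0.138  0.05 ]
(373, 180) [ 0.63  -0.288  0.021]
[ 0.589 -0.246  0.015]
[ 0.55  -0.222  0.015]
[ 0.627 -0.176  0.015]
[ 0.586 -0.153  0.015]
```

The hole spacing of 74 x 36 mm matches the given size, the plate measures 92 x 54 mm within about 1 mm, and the scene view agrees with its position. Moving over the tray.

step_arm(
  rows=[
    {"dx": 0.0366, "dy": -0.0132},
    {"dx": 0.0366, "dy": -0.0132},
    {"dx": 0.0366, "dy": -0.0132},
    {"dx": 0.0366, "dy": -0.0132},
    {"dx": 0.0366, "dy": -0.0132},
    {"dx": 0.0366, "dy": -0.0132},
    {"dx": 0.0366, "dy": -0.0132},
    {"dx": 0.0366, "dy": -0.0132},
    {"dx": 0.0366, "dy": -0.0132},
    {"dx": 0.0366, "dy": -0.0132},
    {"dx": 0.0366, "dy": -0.0132},
    {"dx": 0.0366, "dy": -0.0132},
  ],
  jaw=-0.7,
  force=20,
)

```text
invalid input
```

step_arm(
  rows=[
    {"wz": -6.47},
    {"wz": -6.47},
    {"wz": -6.47},
    {"wz": -6.47},
    {"wz": -6.47},
    {"wz": -6.47},
    {"dz": 0.03},
    {"dz": 0.03},
    {"dz": 0.03},
    {"dz": 0.02},
    {},
    {},
  ],
)

```text
invalid input
```

```bash
cat >> h.py <<'E'
from scipy.spatial.transform import Rotation as R
def go(target,yaw):
    "remaining tool-axes shift to target; tool x yaw wanted (deg), levelling included"
    o=bot.get_obs(); r=R.from_quat(o['orientation']); M=r.as_matrix()
    y=np.radians(yaw); W=np.array([[np.cos(y),np.sin(y),0],[np.sin(y),-np.cos(y),0],[0,0,-1.]])
    print('t',o['clock'],'pos',o['ee_pos'].round(4),'gap',o['finger_gap'],'F',o['finger_force'],o['force'].round(2))
    print('shift mm',(M.T@(np.array(target)-o['ee_pos'])*1e3).round(2),'turn deg',np.degrees((r.inv()*R.from_matrix(W)).as_rotvec()).round(2))
E
python3 -c "
from h import *
go([.588,-.2044,.0075],64.97)"
```

```text
t 0.1 pos [ 0.2629 -0.539   0.2217] gap 1.000195411719387 F 0.0 [-0.68  0.37 -0.02]
shift mm [ 438.84 -157.88  214.48] turn deg [ -0.09  -0.04 -38.97]
```

step_arm(
  rows=[
    {"dx": 0.0366, "dy": -0.0132, "dz": 0, "wx": 0, "wy": 0, "wz": 0},
  ],
  jaw=-0.7,
  force=20,
)

```text
clock: 0.18
ee_pos: [0.2865, -0.5141, 0.2208]
orientation: [0.975, 0.222, -0.002, -0.001]
force: [0.4, -0.2, 0.0]
finger_gap: 0.954
finger_force: 0.0
```

step_arm(
  rows=[
    {"dx": 0.0366, "dy": -0.0132, "dz": 0, "wx": 0, "wy": 0, "wz": 0},
    {"dx": 0.0366, "dy": -0.0132, "dz": 0, "wx": 0, "wy": 0, "wz": 0},
    {"dx": 0.0366, "dy": -0.0132, "dz": 0, "wx": 0, "wy": 0, "wz": 0},
    {"dx": 0.0366, "dy": -0.0132, "dz": 0, "wx": 0, "wy": 0, "wz": 0},
    {"dx": 0.0366, "dy": -0.0132, "dz": 0, "wx": 0, "wy": 0, "wz": 0},
    {"dx": 0.0366, "dy": -0.0132, "dz": 0, "wx": 0, "wy": 0, "wz": 0},
    {"dx": 0.0366, "dy": -0.0132, "dz": 0, "wx": 0, "wy": 0, "wz": 0},
    {"dx": 0.0366, "dy": -0.0132, "dz": 0, "wx": 0, "wy": 0, "wz": 0},
    {"dx": 0.0366, "dy": -0.0132, "dz": 0, "wx": 0, "wy": 0, "wz": 0},
    {"dx": 0.0366, "dy": -0.0132, "dz": 0, "wx": 0, "wy": 0, "wz": 0},
    {"dx": 0.0366, "dy": -0.0132, "dz": 0, "wx": 0, "wy": 0, "wz": 0},
  ],
)

```text
clock: 1.1
ee_pos: [0.5893, -0.2027, 0.2221]
orientation: [0.974, 0.225, -0.0, -0.0]
force: [0.5, -1.0, -0.4]
finger_gap: 0.851
finger_force: 0.0
```

step_arm(
  rows=[
    {"dx": 0, "dy": 0, "dz": 0, "wx": 0, "wy": 0, "wz": -6.5},
    {"dx": 0, "dy": 0, "dz": 0, "wx": 0, "wy": 0, "wz": -6.5},
    {"dx": 0, "dy": 0, "dz": 0, "wx": 0, "wy": 0, "wz": -6.5},
    {"dx": 0, "dy": 0, "dz": 0, "wx": 0, "wy": 0, "wz": -6.5},
    {"dx": 0, "dy": 0, "dz": 0, "wx": 0, "wy": 0, "wz": -6.5},
    {"dx": 0, "dy": 0, "dz": 0, "wx": 0, "wy": 0, "wz": -6.5},
    {"dx": 0, "dy": 0, "dz": 0.03, "wx": 0, "wy": 0, "wz": 0},
    {"dx": 0, "dy": 0, "dz": 0.03, "wx": 0, "wy": 0, "wz": 0},
    {"dx": 0, "dy": 0, "dz": 0.03, "wx": 0, "wy": 0, "wz": 0},
    {"dx": 0, "dy": 0, "dz": 0.02, "wx": 0, "wy": 0, "wz": 0},
    {"dx": 0, "dy": 0, "dz": 0, "wx": 0, "wy": 0, "wz": 0},
    {"dx": 0, "dy": 0, "dz": 0, "wx": 0, "wy": 0, "wz": 0},
  ],
)

```text
clock: 2.1
ee_pos: [0.5875, -0.204, 0.1111]
orientation: [0.843, 0.537, -0.001, -0.001]
force: [-0.7, 0.2, -0.2]
finger_gap: 0.85
finger_force: 0.0
```

```bash
python3 -c "
from h import *
go([.588,-.2044,.0075],64.97)"
```

```text
t 2.1 pos [ 0.5875 -0.204   0.1111] gap 0.8501624217704522 F 0.0 [-0.67  0.17 -0.21]
shift mm [-1.0000e-01  1.0300e+00  1.0361e+02] turn deg [-0.21  0.01  0.03]
```

step_arm(
  rows=[
    {"dx": 0, "dy": 0.001, "dz": 0.025, "wx": -0.2, "wy": 0, "wz": 0},
    {"dx": 0, "dy": 0, "dz": 0.025, "wx": 0, "wy": 0, "wz": 0},
    {"dx": 0, "dy": 0, "dz": 0.02, "wx": 0, "wy": 0, "wz": 0},
    {"dx": 0, "dy": 0, "dz": 0.015, "wx": 0, "wy": 0, "wz": 0},
    {"dx": 0, "dy": 0, "dz": 0.01, "wx": 0, "wy": 0, "wz": 0},
    {"dx": 0, "dy": 0, "dz": 0.005, "wx": 0, "wy": 0, "wz": 0},
    {"dx": 0, "dy": 0, "dz": 0, "wx": 0, "wy": 0, "wz": 0},
    {"dx": 0, "dy": 0, "dz": 0, "wx": 0, "wy": 0, "wz": 0},
  ],
)

```text
clock: 2.77
ee_pos: [0.5903, -0.2052, 0.0143]
orientation: [0.843, 0.537, 0.002, 0.002]
force: [1.3, 0.2, -0.1]
finger_gap: 0.846
finger_force: 0.0
```

```bash
python3 -c "
from h import *
go([.588,-.2044,.0075],64.97)
s=snap('scene'); save(cv2.resize(s['img'][120:250,170:310],None,fx=5,fy=4.5,interpolation=cv2.INTER_CUBIC),'s1')"
```

```text
t 2.7667 pos [ 0.5903 -0.2052  0.0143] gap 0.8459738612737797 F 0.0 [ 1.25  0.23 -0.09]
shift mm [-0.23 -2.53  6.78] turn deg [ 0.32 -0.01  0.03]
```

View pics/s1.png

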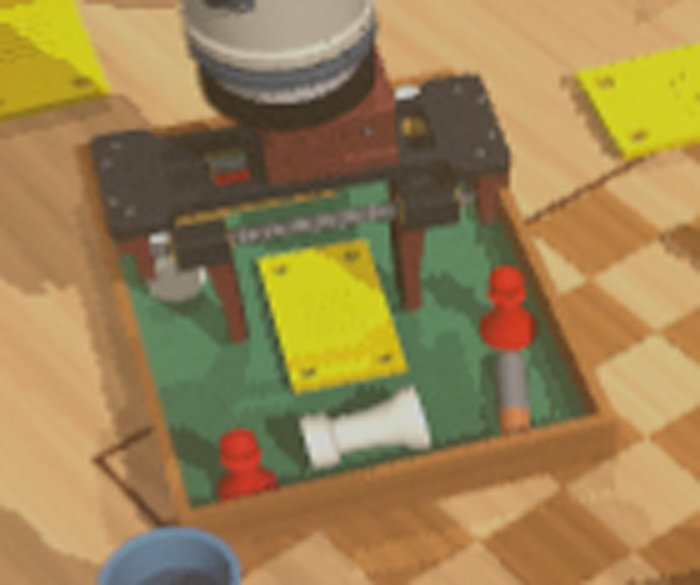

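The fingers straddle the plate at mid-length, at (235,340) and (412,305), and are clear of the chessmen. I'll descend the rest of the way and close.

step_arm(
  rows=[
    {"dx": 0, "dy": -0.0015, "dz": 0.003, "wx": 0.2, "wy": 0, "wz": 0},
    {"dx": 0, "dy": 0, "dz": 0.0025, "wx": 0, "wy": 0, "wz": 0},
    {"dx": 0, "dy": 0, "dz": 0, "wx": 0, "wy": 0, "wz": 0},
    {"dx": 0, "dy": 0, "dz": 0, "wx": 0, "wy": 0, "wz": 0},
    {"dx": 0, "dy": 0, "dz": 0, "wx": 0, "wy": 0, "wz": 0},
  ],
)

```text
clock: 3.23
ee_pos: [0.5882, -0.2043, 0.0072]
orientation: [0.843, 0.537, 0.0, 0.0]
force: [-0.3, 0.0, -0.7]
finger_gap: 0.849
finger_force: 0.0
```

```bash
python3 -c "
from h import *
go([.588,-.2044,.0075],64.97)"
```

```text
t 3.2333 pos [ 0.5882 -0.2043  0.0072] gap 0.8485255715008714 F 0.0 [-0.34  0.04 -0.7 ]
shift mm [-0.19 -0.08 -0.29] turn deg [0.   0.   0.03]
```

step_arm(
  rows=[
    {"dx": 0, "dy": 0, "dz": 0, "wx": 0, "wy": 0, "wz": 0},
    {"dx": 0, "dy": 0, "dz": 0, "wx": 0, "wy": 0, "wz": 0},
    {"dx": 0, "dy": 0, "dz": 0, "wx": 0, "wy": 0, "wz": 0},
    {"dx": 0, "dy": 0, "dz": 0, "wx": 0, "wy": 0, "wz": 0},
    {"dx": 0, "dy": 0, "dz": 0, "wx": 0, "wy": 0, "wz": 0},
    {"dx": 0, "dy": 0, "dz": 0, "wx": 0, "wy": 0, "wz": 0},
    {"dx": 0, "dy": 0, "dz": 0, "wx": 0, "wy": 0, "wz": 0},
    {"dx": 0, "dy": 0, "dz": 0, "wx": 0, "wy": 0, "wz": 0},
  ],
  jaw=1,
  force=20,
)

```text
clock: 3.9
ee_pos: [0.5882, -0.2043, 0.0072]
orientation: [0.843, 0.537, 0.0, 0.0]
force: [0.2, 0.4, 0.9]
finger_gap: 0.613
finger_force: 20.0
```

The opening is 54 mm, the plate's width, at 20 N. Lifting.

step_arm(
  rows=[
    {"dx": 0, "dy": 0, "dz": -0.004, "wx": 0, "wy": 0, "wz": 0},
    {"dx": 0, "dy": 0, "dz": -0.008, "wx": 0, "wy": 0, "wz": 0},
    {"dx": 0, "dy": 0, "dz": -0.015, "wx": 0, "wy": 0, "wz": 0},
    {"dx": 0, "dy": 0, "dz": -0.02, "wx": 0, "wy": 0, "wz": 0},
    {"dx": 0, "dy": 0, "dz": -0.02, "wx": 0, "wy": 0, "wz": 0},
    {"dx": 0, "dy": 0, "dz": -0.02, "wx": 0, "wy": 0, "wz": 0},
    {"dx": 0, "dy": 0, "dz": -0.02, "wx": 0, "wy": 0, "wz": 0},
    {"dx": 0, "dy": 0, "dz": -0.02, "wx": 0, "wy": 0, "wz": 0},
    {"dx": 0, "dy": 0, "dz": -0.015, "wx": 0, "wy": 0, "wz": 0},
    {"dx": 0, "dy": 0, "dz": -0.008, "wx": 0, "wy": 0, "wz": 0},
    {"dx": 0, "dy": 0, "dz": 0, "wx": 0, "wy": 0, "wz": 0},
    {"dx": 0, "dy": 0, "dz": 0, "wx": 0, "wy": 0, "wz": 0},
  ],
)

```text
clock: 4.9
ee_pos: [0.5882, -0.2043, 0.1573]
orientation: [0.843, 0.537, 0.0, 0.0]
force: [-0.0, -0.3, -1.5]
finger_gap: 0.609
finger_force: 20.0
```

```bash
python3 -c "
from h import *
go([.5777,.1640,.10],65.2)"
```

```text
t 4.9 pos [ 0.5882 -0.2043  0.1573] gap 0.609317470252685 F 19.999522268772125 [-0.05 -0.3  -1.52]
shift mm [ 329.36 -165.21   57.22] turn deg [ 0.03 -0.   -0.2 ]
```

step_arm(
  rows=[
    {"dx": 0.015, "dy": -0.0075, "dz": 0, "wx": 0, "wy": 0, "wz": -0.2},
    {"dx": 0.03, "dy": -0.015, "dz": 0, "wx": 0, "wy": 0, "wz": 0},
    {"dx": 0.03, "dy": -0.015, "dz": 0, "wx": 0, "wy": 0, "wz": 0},
    {"dx": 0.03, "dy": -0.015, "dz": 0, "wx": 0, "wy": 0, "wz": 0},
    {"dx": 0.03, "dy": -0.015, "dz": 0, "wx": 0, "wy": 0, "wz": 0},
    {"dx": 0.03, "dy": -0.015, "dz": 0, "wx": 0, "wy": 0, "wz": 0},
    {"dx": 0.03, "dy": -0.015, "dz": 0, "wx": 0, "wy": 0, "wz": 0},
    {"dx": 0.03, "dy": -0.015, "dz": 0, "wx": 0, "wy": 0, "wz": 0},
    {"dx": 0.03, "dy": -0.015, "dz": 0, "wx": 0, "wy": 0, "wz": 0},
    {"dx": 0.03, "dy": -0.015, "dz": 0, "wx": 0, "wy": 0, "wz": 0},
    {"dx": 0.03, "dy": -0.015, "dz": 0, "wx": 0, "wy": 0, "wz": 0},
    {"dx": 0.0145, "dy": -0.0077, "dz": 0, "wx": 0, "wy": 0, "wz": 0},
  ],
)

```text
clock: 5.9
ee_pos: [0.5746, 0.1686, 0.1552]
orientation: [0.842, 0.54, -0.001, -0.001]
force: [-0.0, -0.2, -0.8]
finger_gap: 0.612
finger_force: 20.0
```

step_arm(
  rows=[
    {"dx": 0, "dy": 0, "dz": 0.01, "wx": 0, "wy": 0, "wz": 0},
    {"dx": 0, "dy": 0, "dz": 0.02, "wx": 0, "wy": 0, "wz": 0},
    {"dx": 0, "dy": 0, "dz": 0.02, "wx": 0, "wy": 0, "wz": 0},
    {"dx": 0, "dy": 0, "dz": 0.01, "wx": 0, "wy": 0, "wz": 0},
    {"dx": 0, "dy": 0, "dz": 0, "wx": 0, "wy": 0, "wz": 0},
    {"dx": 0, "dy": 0, "dz": 0, "wx": 0, "wy": 0, "wz": 0},
    {"dx": 0, "dy": 0, "dz": 0, "wx": 0, "wy": 0, "wz": 0},
  ],
)

```text
clock: 6.48
ee_pos: [0.5768, 0.1639, 0.098]
orientation: [0.843, 0.539, 0.001, 0.0]
force: [0.3, 0.3, -0.8]
finger_gap: 0.611
finger_force: 20.0
```

```bash
python3 -c "
from h import *
go([.5777,.1640,.0635],65.2)
s=snap('scene'); t=snap('top')
a=cv2.resize(s['img'][220:345,290:405],None,fx=4,fy=4,interpolation=cv2.INTER_CUBIC)
b=cv2.resize(t['img'][155:240,130:230],None,fx=3.3,fy=500/85,interpolation=cv2.INTER_CUBIC)
save(np.hstack([a,b]),'s2')"
```

```text
t 6.4833 pos [0.5768 0.1639 0.098 ] gap 0.6109543685981353 F 19.999553561210632 [ 0.3   0.28 -0.79]
shift mm [ 0.46  0.75 34.54] turn deg [ 0.05 -0.04 -0.03]
```

View pics/s2.png

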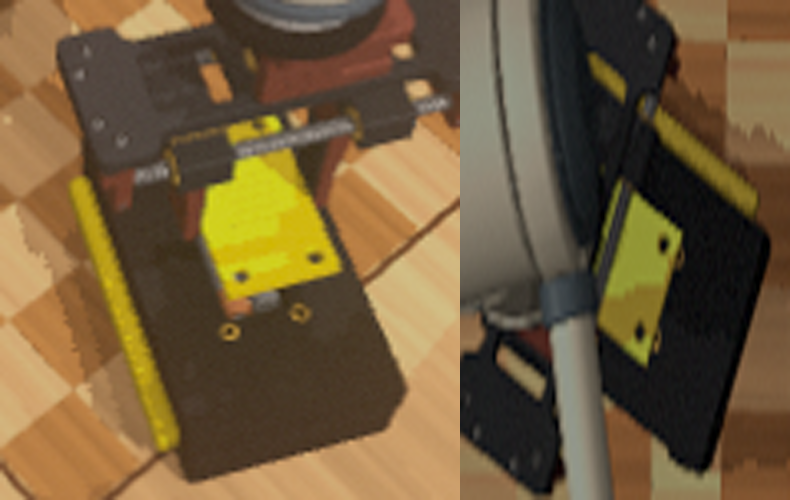

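The scene view shows the cover level over the clock, with two holes at (242,276) and (316,258) above the rings at (230,332) and (301,313). I'll go down to hover height and measure there.

step_arm(
  rows=[
    {"dx": 0.0005, "dy": 0.0007, "dz": 0.008, "wx": 0, "wy": 0, "wz": 0},
    {"dx": 0, "dy": 0, "dz": 0.01, "wx": 0, "wy": 0, "wz": 0},
    {"dx": 0, "dy": 0, "dz": 0.008, "wx": 0, "wy": 0, "wz": 0},
    {"dx": 0, "dy": 0, "dz": 0.005, "wx": 0, "wy": 0, "wz": 0},
    {"dx": 0, "dy": 0, "dz": 0, "wx": 0, "wy": 0, "wz": 0},
    {"dx": 0, "dy": 0, "dz": 0, "wx": 0, "wy": 0, "wz": 0},
    {"dx": 0, "dy": 0, "dz": 0, "wx": 0, "wy": 0, "wz": 0},
    {"dx": 0, "dy": 0, "dz": 0, "wx": 0, "wy": 0, "wz": 0},
    {"dx": 0, "dy": 0, "dz": 0, "wx": 0, "wy": 0, "wz": 0},
  ],
)

```text
clock: 7.33
ee_pos: [0.5776, 0.1644, 0.0668]
orientation: [0.842, 0.539, 0.0, 0.0]
force: [0.2, -0.3, 0.5]
finger_gap: 0.61
finger_force: 20.0
```

```bash
python3 -c "
from h import *
go([.5777,.1640,.0635],65.2)
s=snap('scene'); t=snap('top')
a=cv2.resize(s['img'][240:310,320:370],None,fx=8,fy=8,interpolation=cv2.INTER_CUBIC)
b=cv2.resize(t['img'][170:240,160:210],None,fx=8,fy=8,interpolation=cv2.INTER_CUBIC)
save(np.clip(np.hstack([a,b])*1.3,0,255).astype(np.uint8),'s3')"
```

```text
t 7.3333 pos [0.5776 0.1644 0.0668] gap 0.609553871770081 F 19.999495446681976 [ 0.17 -0.33  0.49]
shift mm [-0.27  0.25  3.25] turn deg [ 0.04 -0.03  0.  ]
```

View pics/s3.png

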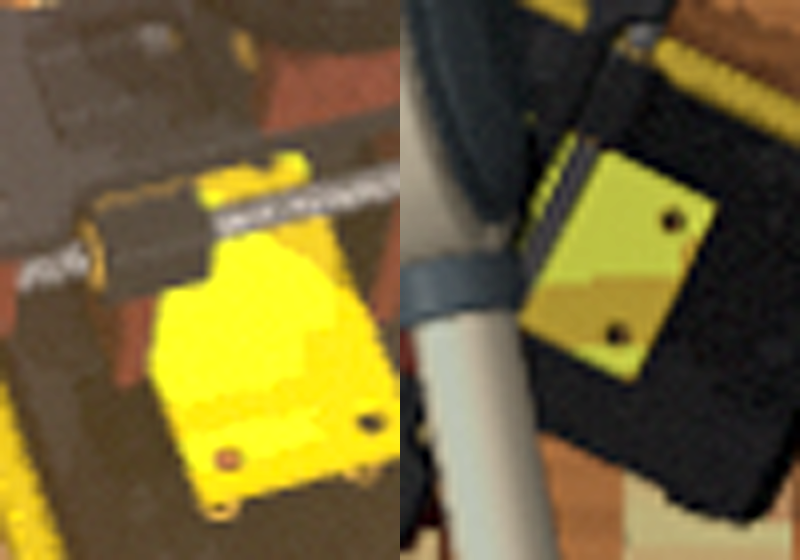

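The top view shows the right-hand holes at (673,220) and (618,333) in the crop. The scene view shows the left-hand holes at (230,459) and (372,421).

Run:
```python
from h import *
s=load('top'); q=load('scene')
f=lambda p,o,k:((p[0]+.5)/k-.5+o[0],(p[1]+.5)/k-.5+o[1])
ring=[atz(s,*f(p,(130,155),7),.05) for p in[(257,206),(207,304),(460,303),(411,402)]]
hz=bot.get_obs()['ee_pos'][2]+.0078
c=np.mean(ring,0)[:2]; 
def err(h,exp): # offsets in tool axes x (65.2deg), y(-24.8)
    a=np.radians(65.2); X=np.array([np.cos(a),np.sin(a)]); Y=np.array([np.sin(a),-np.cos(a)])
    d=(h-exp)[:2]; return (np.array([d@X,d@Y])*1e3).round(2)
for p,i in(((273,220),2),((218,333),3)): print('top',err(atz(s,*f(p,(160,170),8),hz),ring[i]))
# scene: rings from the 4x crop at z .05, holes at their top plane (far/near left)
rs=[atz(q,*f(p,(290,220),4),.05) for p in((230,332),(301,313))]
hs=[atz(q,*f(p,(320,240),8),hz-.001) for p in((230,459),(372,421))]
for h,r,i in zip(hs,rs,(0,1)): print('scene',err(h,r),'ring scene-top',err(r,ring[i]))
```

```text
top [-0.64  0.3 ]
top [-0.88  1.2 ]
scene [-0.1   0.11] ring scene-top [ 3.85 -2.28]
scene [-0.16  0.84] ring scene-top [ 3.3  -2.67]
```

Both cameras agree that the offset is under 1 mm. I'll trim that and lower to about 15 mm.

step_arm(
  rows=[
    {"dx": 0.0004, "dy": -0.0005, "dz": 0.002, "wx": 0, "wy": 0, "wz": 0},
    {"dx": 0, "dy": 0, "dz": 0.002, "wx": 0, "wy": 0, "wz": 0},
    {"dx": 0, "dy": 0, "dz": 0, "wx": 0, "wy": 0, "wz": 0},
    {"dx": 0, "dy": 0, "dz": 0, "wx": 0, "wy": 0, "wz": 0},
    {"dx": 0, "dy": 0, "dz": 0, "wx": 0, "wy": 0, "wz": 0},
    {"dx": 0, "dy": 0, "dz": 0, "wx": 0, "wy": 0, "wz": 0},
    {"dx": 0, "dy": 0, "dz": 0, "wx": 0, "wy": 0, "wz": 0},
    {"dx": 0, "dy": 0, "dz": 0, "wx": 0, "wy": 0, "wz": 0},
  ],
)

```text
clock: 8.1
ee_pos: [0.577, 0.1649, 0.0622]
orientation: [0.842, 0.539, 0.0, 0.0]
force: [0.1, 0.8, 0.1]
finger_gap: 0.61
finger_force: 20.0
```

Run:
```python
from h import *
go([.5777,.1640,.0628],65.2)
t=snap('top'); q=snap('scene')
m=lambda s,u,v:np.median([dep(s,u+i,v+j)[2] for i in(-1,0,1) for j in(-1,0,1)]).round(4)
print('top plate',[m(t,*p) for p in((183,192),(188,205),(181,206),(190,197))],'clock',[m(t,*p) for p in((205,200),(200,215))])
print('scene plate',[m(q,*p) for p in((345,283),(352,277),(357,295),(359,270))],'clock',m(q,360,315))
```

```text
t 8.1 pos [0.577  0.1649 0.0622] gap 0.6097587412662978 F 19.999583959579468 [0.14 0.75 0.1 ]
shift mm [-0.5   0.96 -0.6 ] turn deg [ 0.01 -0.    0.  ]
top plate [np.float64(0.1566), np.float64(0.0693), np.float64(0.072), np.float64(0.0681)] clock [np.float64(0.049), np.float64(0.0497)]
scene plate [np.float64(0.0689), np.float64(0.0697), np.float64(0.0678), np.float64(0.0689)] clock 0.0481
```

The plate top reads about 20 mm above the clock's back, so the underside is about 15 mm above it. The cover is level and steady at 20 N, so I'm handing in.

```bash
python3 -c "
from rig import bot
print(bot.sign_off())"
```

```text
the job is handed in; nothing more can be done
None
```

I've handed the job in with the yellow cover still gripped at 20 N, level, about 15 mm above the clock's back; its holes measured within about 1.5 mm of the brass threads just before a final trim under 1 mm, but the hand-in returned no verdict.

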